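Pack the sealed cheese cartons into the chilled tote

TASK

Two sealed cheese cartons lie in the sloping catch tray of the carton sealer. They must stay cold: collect both into whichever of the two grey totes has the flat white cold pack in it (not the one with the jar), and set each down gently, lying flat on the tote's floor with its lid up, without dropping it. Leave the cold pack, the jar, the totes and the things standing about where they are.

Things in the scene. Friction and masses are not known exactly. Their poses are not given: they have to be found in the camera images.
- carton_a: a sealed kraft-cardboard carton with a white paper band round its middle, 110 x 56 x 45 mm (x, y, z), 0.18 kg. Origin: centre of its underside; z points out of its top (lid) face, x along its length. At the start it lies on the sloping catch tray with x pointing up the slope, its low end against the tray's lip
- carton_b: the other carton, identical, in the other lane of the catch tray; the two lie about 90 mm apart centre to centre, across the slope
- sealer: the carton sealer, a fixed white and grey machine 280 mm wide and 370 mm tall, with a sloping steel catch tray in front under an overhanging head. Its own -x is its front, facing roughly to the robot, y is across its width, z up; origin on the table under the middle of the catch tray
- tray_mid (a point): point on the catch tray's surface in mid-width, under the middle of the cartons, 75 mm above the table; axes as the sealer's (not tilted). The tray slopes down to the sealer's -x at 35 degrees, 206 mm wide inside, no divider; side walls 20 mm and low-end lip 22 mm high, square to the slope
- head_edge (a point): mid-point of the front lower edge of the overhanging head, 263 mm above the table and 20 mm in front of the tray_mid point: the head blocks the space straight above the cartons, so the tool must come in square to the slope (about 35 degrees from vertical), leaning away from the machine
- tote_a: a grey plastic open tote, outside 230 x 210 x 60 mm (x, y, z), walls and floor 5 mm, 0.9 kg, loose. Origin: centre of its underside. Whatever it holds (cold pack or jar) lies about 65 mm to its +x side of the middle, the rest of the floor is free
- tote_b: the other tote, identical in shape, same frame and inside layout
- cold_pack: flat white plastic freezer block 45 x 90 x 26 mm (x, y, z) with ribs and a small screw cap, lying in one of the totes; origin: centre of its underside
- jar: amber glass jar with a steel lid, 60 mm diameter, 75 mm high, standing in the other tote; origin: centre of its underside
- cracker_bowl: kraft bowl full of crackers, 130 mm diameter, 65 mm high; origin: centre of its underside; leave alone
- butter_plate: white plate, 152 mm diameter, with a block of butter, 40 mm high in all; origin: centre of its underside; leave alone
- table_knife: steel table knife 210 mm long along its x, 12 mm high; origin: near its middle, on the table; leave alone
- spoon: steel spoon 170 mm long along its x; leave alone
- cup_stack: stack of white paper cups, 75 mm diameter, 101 mm high; origin: centre of its underside; leave alone
Things that resemble listed ones, but are neither listed nor needed, are in the scene too. Leave any red look-alike of the carton_a alone.

How it is judged:
By the outcome, as a careful person would: the job done as asked, in the order asked, and still so for the second after the job is handed in, with the robot touching nothing.
It also fails if it takes over 61 s, if anything falls off the work surface, if the arm or the gripper's body presses on something with over 40 N, if the wrist force passes 120 N, or if a joint passes its speed limit or range.

ROBOT

A 6-joint arm with a two-finger parallel gripper is mounted at the origin on the work surface. World frame = base frame: x ahead of the robot, y to its left, z up, the work surface at z = 0. Lengths are in m, angles in rad, forces in N, time in s.
With the tool pointing down it reaches from about 0.375 to 0.9 m from the base axis. Payload 3.1 kg.
Tool frame: the origin (TCP) lies midway between the tips of the shut fingers; the grasp point (between the pads) lies 19 mm behind it; z points along the fingers, y is the line along which they close (so a half turn about z gives the same grasp; the last joint's range is limited). The gripper opens to 87 mm and grips with 3 to 60 N. Pads are 19 mm wide; open, the fingers measure 117 mm over their backs; the gripper's body (75 mm by 190 mm) begins 51 mm behind the grasp point.
Start: joints at [-1.524, 0.527, 1.433, -0, 1.181, -0.178], TCP at [0.139, -0.609, 0.223] pointing down, gripper open.
Joint ranges: [-3.08, 3.08], [-0.75, 2.2], [0.22, 2.44], [-1.43, 4.57], [0, 2.65], [-2.85, 2.85]. Speed limits (rad/s): [2.79, 2.79, 3.14, 3.14, 3.14, 3.14].

INTERFACE

Orientations are given as a unit quaternion [x, y, z, w].
In Python, from rig import robot gives the robot as it stands.
- The arm moves only by the shell command python3 -m jog 'ROWS' [FORCE]. ROWS is a JSON object of lists of equal length, an entry for each row: "dp": the shift along the tool's x, y, z in mm, a list of three; "delta_rot": the turn, a rotation vector about the tool's x, y, z in rad, a list of three; "gripper": the opening, from -1 (shut) to 1 (fully open). A call has 1 to 12 rows; each row is the pose to reach, as a shift and turn from the pose commanded when the call began, along the tool's axes at that moment; what a row does not reach only later rows make up. A row lasts 1/10 s, in which the tool goes at most 50 mm and 8.59 degrees, less where a joint would pass 70% of its speed; a pose out of reach is approached as far as the arm can. A call with a gripper value outside its range is refused whole. The fingers move at their own pace and stop on an object; FORCE is the grip in N (left out, the last holds). Time passes only in rows, so rows that repeat a pose let the fingers close. It gives the time, the measured TCP pose, the force, the opening and the grip force at its end, in the units of the state.
- robot.get_obs(): the state, without advancing time (a new reading comes with each control period).
- robot.camera(name): name is "side" or "top"; returns the picture (480x640x3 uint8, red, green, blue); there is no depth.
- robot.camera_model(name): a dict with "fx", "fy", "cx", "cy" (pixels), "xyz" and "orientation" of the camera in the world. Camera axes: x right, y down, z forward; pixel columns grow to the right and rows downward; lengths in m; the calibration is good to about 2 mm. A picture is of the moment at which its call begins. camera_model takes no time and is no camera call.
- robot.hand_in(): hands the job in; it is judged then, once.
Trained networks look in the newest picture that a camera, given by its name, has taken for a name from the list of things; names that differ only in an ending like _2 or _b are one class to them, and where a whole thing is asked for, a point or a joint stands for the part that bears it (a point fixed in the world has none). Each returns a list of dicts, best first, with "score" (0 to 1); they miss things now and then, are a little off and sometimes report something else, mostly with a low value. They report only what shows in the picture. A call takes as long as a camera call. They do not tell look-alikes from the thing itself.
- robot.search_frame(name, camera): "rect" ([left, top, right, bottom] in pixels, round what is visible of it).
The state is a dict: "time": time; "q": joint angles; "joint_velocities": joint speeds; "joint_torque": joint torques, N m; "position": TCP position; "tool_rot": TCP orientation; "ft_force": force on the tool from outside, world axes, zero at the start; "moment": the same for the moment, N m; "grip_width": finger opening in m; "grip_force": force on a finger pad.
Only numpy, scipy, OpenCV 4.12 (cv2) and the standard library are available. Lean on these libraries where they do the work, as an engineer would, in place of code of your own. Each camera call takes 0.05 s, during which the arm holds its last target. There are 200 camera calls.

## Working session

There is one attempt and no reset: what is moved stays moved. The work goes in short steps, Python scripts to look and compute and a shell command to move; the robot and the scene stay as the last step left them, time stands still between calls to the robot, and variables do not carry over. Pictures are saved under pics/ and viewed, at most 10 in all, crops included, and the job is handed in when it is done.

```bash
mkdir -p pics; ls; python3 - <<'E'
from rig import robot
import cv2,json
for c in("top","side"):
    im=robot.camera(c); cv2.imwrite(f"pics/{c}0.png",im[:,:,::-1]); print(c,robot.camera_model(c))
    for n in("carton_a","sealer","tote_a","cold_pack","jar"):
        print(n,[( [round(v) for v in d["rect"]],round(d["score"],2)) for d in robot.search_frame(n,c)])
print(robot.get_obs())
E
```

```text
pics
top {'fx': 560.1636424601626, 'fy': 560.1636424601626, 'cx': 323.84095485811173, 'cy': 244.1243327237149, 'xyz': array([ 0.29427709, -0.02007519,  1.70979769]), 'orientation': array([-0.69500472,  0.71486023, -0.05450067,  0.05452494])}
carton_a [([185, 335, 222, 375], 0.81), ([186, 271, 222, 305], 0.67)]
sealer [([50, 132, 249, 311], 0.89)]
tote_a [([282, 212, 358, 290], 0.89), ([389, 218, 492, 325], 0.71)]
cold_pack [([433, 248, 463, 264], 0.67)]
jar [([304, 219, 321, 243], 0.91)]
side {'fx': 603.537665661362, 'fy': 603.537665661362, 'cx': 320.5843635153479, 'cy': 240.5205489772139, 'xyz': array([0.71876657, 0.4095342 , 1.59411561]), 'orientation': array([ 0.20862889,  0.96393153, -0.16213252, -0.0319849 ])}
carton_a [([456, 327, 507, 363], 0.88), ([183, 227, 237, 278], 0.66)]
sealer [([299, 324, 480, 480], 0.65)]
tote_a [([265, 218, 377, 322], 0.66), ([246, 110, 336, 192], 0.66), ([363, 200, 391, 234], 0.17)]
cold_pack [([261, 134, 279, 167], 0.95)]
jar [([293, 272, 317, 299], 0.6)]
{'time': 0.6, 'q': array([-1.52451761e+00,  5.27457368e-01,  1.43269131e+00,  5.17484832e-06,
        1.18139627e+00, -1.78512147e-01]), 'joint_velocities': array([-0.00121003, -0.00021477, -0.00103835, -0.00097641,  0.00085737,
       -0.00035701]), 'joint_torque': array([-4.16473256e-05, -4.39743268e+01, -1.76890916e+01,  6.32835645e-02,
        5.06824383e-02, -1.72719422e-05]), 'position': array([ 0.13933615, -0.60925569,  0.22257739]), 'tool_rot': array([9.93690390e-01, 1.12157959e-01, 8.12696537e-07, 2.39573015e-05]), 'ft_force': array([ 0.11004894, -0.32914068, -0.74745888]), 'moment': array([ 0.03974422, -0.05035141,  0.00798222]), 'grip_force': 0.0, 'grip_width': 0.0869119156441061}
```

View pics/top0.png

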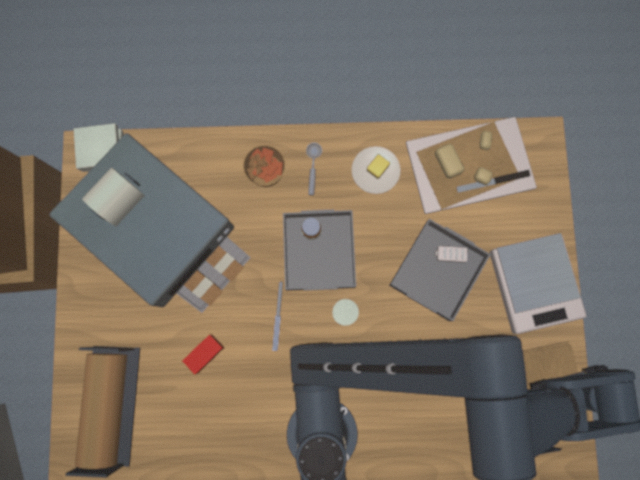

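View pics/side0.png

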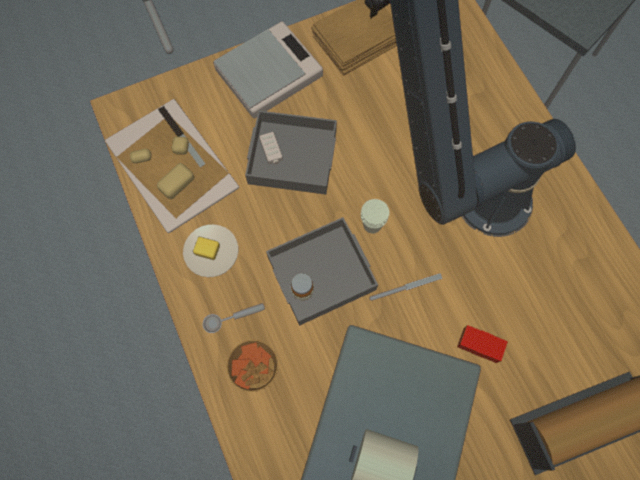

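The top view shows the sealer at left, with its tray's carton ends at about (203,292) and (230,262). The cold-pack tote is at (440,270) and the jar tote at (320,250). The red decoy is at (203,354).

```bash
python3 - <<'E'
import cv2,numpy as np
a=cv2.imread("pics/top0.png")
A=cv2.resize(a[225:325,160:260],(400,400),interpolation=2)
B=cv2.resize(a[205:330,380:505],(400,400),interpolation=2)
cv2.imwrite("pics/c1.png",np.hstack([A,B]))
E
cat > h.py <<'E'
from rig import robot
import numpy as np
from scipy.spatial.transform import Rotation as R
def ray(c,u,v,z):
    m=robot.camera_model(c); d=R.from_quat(m["orientation"]).apply([(u-m["cx"])/m["fx"],(v-m["cy"])/m["fy"],1])
    return m["xyz"]+d*(z-m["xyz"][2])/d[2]
def proj(c,p):
    m=robot.camera_model(c); q=R.from_quat(m["orientation"]).inv().apply(np.atleast_2d(p)-m["xyz"])
    return np.c_[m["fx"]*q[:,0]/q[:,2]+m["cx"],m["fy"]*q[:,1]/q[:,2]+m["cy"]]
E
```

```text
(no output)
```

View pics/c1.png

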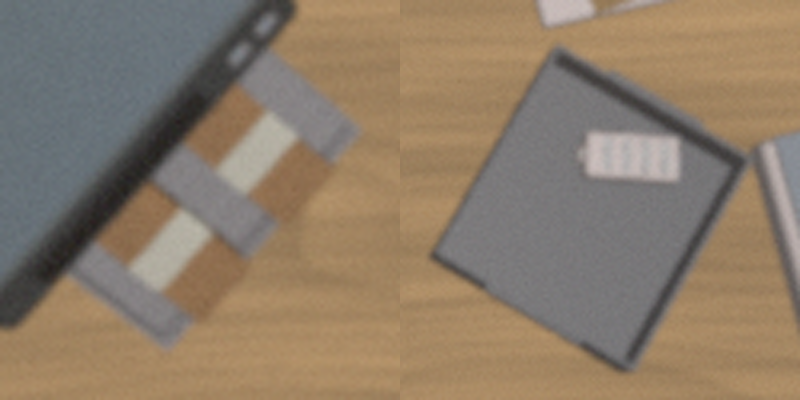

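The left crop shows two cartons with white bands, centred near crop (172,251) and (258,151). The right crop shows the cold-pack tote, with rim corners near crop (555,45), (745,158), (628,370) and (432,255), and the pack at its upper right. Next I measure these positions.

```bash
python3 - <<'E'
import cv2,numpy as np
from h import *
a=cv2.imread("pics/top0.png"); h=cv2.cvtColor(a,cv2.COLOR_BGR2HSV).astype(int)
f=a.astype(int)
def blobs(m,x0,y0,x1,y1,mn):
    k=np.zeros(m.shape,np.uint8);k[y0:y1,x0:x1]=m[y0:y1,x0:x1]
    for c in cv2.findContours(k,0,1)[0]:
        if cv2.contourArea(c)>mn: r=cv2.minAreaRect(c); print(np.round(r[0],1),np.round(r[1],1),round(r[2],1)); yield r[0],cv2.boxPoints(r)
print("HSV band",h[288,203],h[262,225],"tray",h[275,213],"brown",h[299,210])
band=((f.min(2)>130)&(h[:,:,1]<70)).astype(np.uint8)
P=[ray("top",*c,0.112)for c,_ in blobs(band,185,245,240,302,30)]
print("band centres",np.round(P,4))
hand=[((130+155+212+190)/4,(268+292+235+210)/4),((275+300+240+218)/4,(112+128+195+168)/4)]
Q=[ray("top",u/4+160-.4,v/4+225-.4,0.112)for u,v in hand];print("hand",np.round(Q,4),np.linalg.norm(Q[0]-Q[1]))
# head edge direction
e=[ray("top",u/4+160,v/4+225,.263)for u,v in((18,328),(295,12))];print("edge",np.round(e,4))
T=[ray("top",u/3.2+380,v/3.2+205,.06)for u,v in((155,45),(345,158),(228,370),(32,255))]
print("tote",np.round(T,4),np.mean(T,0)); T=np.array(T)
print([np.linalg.norm(T[i]-T[i-1])for i in range(4)])
print("yaws",[np.degrees(np.arctan2(*(d[:2][::-1])))for d in(T[0]-T[3],T[1]-T[2],T[0]-T[1],T[3]-T[2])])
print("pack",[np.round(ray("top",u/3.2+380,v/3.2+205,.031),4)for u,v in((185,130),(280,135),(280,182),(188,178))])
print("cup etc",ray("top",345,312,.1),ray("top",328,420,0))
E
```

```text
HSV band [ 20  26 179] [ 23  26 179] tray [ 18  10 132] brown [ 14 116 141]
[201.6 287.9] [ 9.4 22. ] 40.9
[221.6 259.9] [18.3 38.9] 46.6
band centres [[0.4263 0.3286 0.112 ]
 [0.5054 0.2716 0.112 ]]
hand [[0.4277 0.326  0.112 ]
 [0.4982 0.2643 0.112 ]] 0.09371115803390208
edge [[0.3674 0.3908 0.263 ]
 [0.5689 0.2121 0.263 ]]
tote [[ 0.6181 -0.3395  0.06  ]
 [ 0.5063 -0.5096  0.06  ]
 [ 0.3146 -0.3888  0.06  ]
 [ 0.4245 -0.2151  0.06  ]] [ 0.46588177 -0.36325558  0.06      ]
[np.float64(0.23010155341184685), np.float64(0.20358527313379346), np.float64(0.22656617380461733), np.float64(0.20553960271726132)]
yaws [np.float64(-32.7081425463045), np.float64(-32.21242655163096), np.float64(56.699070858273686), np.float64(57.692599630879556)]
pack [array([ 0.541 , -0.3688,  0.031 ]), array([ 0.5337, -0.4584,  0.031 ]), array([ 0.489 , -0.4553,  0.031 ]), array([ 0.4952, -0.3689,  0.031 ])]
cup etc [ 0.34699491 -0.07842874  0.1       ] [ 0.03590448 -0.02133276  0.        ]
```

```bash
cat >> h.py <<'E'
ys=np.radians(48.6); sx=np.array([np.cos(ys),np.sin(ys),0]); sy=np.array([-np.sin(ys),np.cos(ys),0])
c35,s35=np.cos(np.radians(35)),np.sin(np.radians(35)); Z=np.array([0,0,1.])
up=c35*sx+s35*Z; nn=-s35*sx+c35*Z
CA=np.array([.4448,.3454,.0751]); CB=np.array([.5153,.2837,.0751])
E
python3 - <<'E'
import cv2
from h import *
a=cv2.imread("pics/top0.png"); S=8;x0,y0=175,235
im=cv2.resize(a[y0:y0+75,x0:x0+80],None,fx=S,fy=S,interpolation=2)
def poly(pts,col):
    q=proj("top",np.array(pts)); q=((q-[x0,y0]+.5)*S).astype(int); cv2.polylines(im,[q],True,col,1)
for C in(CA,CB):
    for hgt in(0.045,):
        poly([C+a_*up+b_*sy+hgt*nn for a_,b_ in((.055,.028),(.055,-.028),(-.055,-.028),(-.055,.028))],(0,255,0))
    poly([C+(-.055)*up+b_*sy+h_*nn for b_,h_ in((.028,.045),(-.028,.045),(-.028,.022),(.028,.022))],(255,0,0))
M=(CA+CB)/2; print(M)
poly([M+a_*up+b_*sy+.02*nn for a_,b_ in((.055,.103),(.055,-.103),(-.055,-.103),(-.055,.103))],(0,0,255))
H=M-.02*sx+.188*Z; poly([H-.14*sy,H+.14*sy],(255,0,255))
H=M-.02*sx+.295*Z; poly([H-.14*sy,H+.14*sy],(255,255,0))
cv2.imwrite("pics/ov.png",im)
E
```

```text
[0.48005 0.31455 0.0751 ]
```

View pics/ov.png

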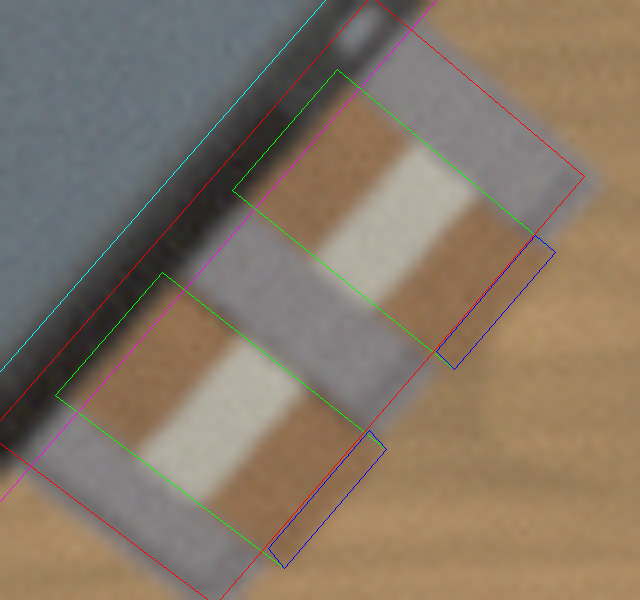

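The overlay fits within about 2 mm: the green lids, red tray outline and magenta head edge all lie on the picture. Now I plan the first moves.

```bash
cat >> h.py <<'E'
def frame(y,z): y=y/np.linalg.norm(y); x=np.cross(y,z); return R.from_matrix(np.c_[x,y,z])
RT=frame(-sy,-nn)
yt=np.radians(-32.5); tx=np.array([np.cos(yt),np.sin(yt),0]); ty=np.array([-np.sin(yt),np.cos(yt),0]); TC=np.array([.466,-.363,0])
RD=frame(-ty,-Z)
def pol(r,az,z): a=np.radians(az); return np.array([r*np.cos(a),r*np.sin(a),z])
def down(az): a=np.radians(az); return frame(np.array([np.cos(a),np.sin(a),0]),-Z)
def plan(w):
    o=robot.get_obs(); p0,R0=o["position"],R.from_quat(o["tool_rot"]); p,r=p0,R0
    print("t",o["time"],"pos",np.round(p0,4),"q",np.round(o["q"],2))
    for t,Rt in w:
        n=max(np.linalg.norm(t-p)/.05,np.degrees((r.inv()*Rt).magnitude())/8.59)
        print("dp",np.round(R0.inv().apply(t-p0)*1e3,1).tolist(),"rv",np.round((R0.inv()*Rt).as_rotvec(),3).tolist(),"rows %.1f"%n); p,r=t,Rt
E
python3 - <<'E'
from h import *
pre=CB+.16*nn
plan([(pol(.55,-65,.36),down(-80)),(pol(.5,-45,.42),down(-80)),(pol(.5,-20,.42),down(-60)),(pol(.48,5,.42),down(-50)),(CB+.22*nn-.05*sx,RT),(CB+.15*nn,RT)])
E
```

```text
t 0.6 pos [ 0.1393 -0.6093  0.2226] q [-1.52  0.53  1.43  0.    1.18 -0.18]
dp [115.5, -87.2, -137.4] rv [0.0, 0.0, 0.05] rows 4.0
dp [265.8, -201.5, -197.4] rv [0.0, 0.0, 0.05] rows 4.0
dp [419.9, -353.5, -197.4] rv [0.0, 0.0, -0.299] rows 4.3
dp [475.4, -559.2, -197.5] rv [0.0, 0.0, -0.473] rows 4.3
dp [422.5, -683.8, -32.8] rv [0.19, 0.591, -0.604] rows 4.3
dp [495.7, -736.5, 24.6] rv [0.19, 0.591, -0.604] rows 2.1
```

```bash
python3 -m jog '{"dp":[[115,-87,-137],[115,-87,-137],[115,-87,-137],[115,-87,-137],[266,-201,-197],[266,-201,-197],[266,-201,-197],[266,-201,-197],[420,-353,-197],[420,-353,-197],[420,-353,-197],[420,-353,-197]],"delta_rot":[[0,0,0],[0,0,0],[0,0,0],[0,0,0],[0,0,-0.1],[0,0,-0.1],[0,0,-0.1],[0,0,-0.1],[0,0,-0.3],[0,0,-0.3],[0,0,-0.3],[0,0,-0.3]],"gripper":[0.7,0.7,0.7,0.7,0.7,0.7,0.7,0.7,0.7,0.7,0.7,0.7]}' 25
python3 - <<'E'
from h import *
plan([(pol(.48,5,.42),down(-50)),(CB+.22*nn-.05*sx,RT),(CB+.15*nn,RT)])
E
```

```text
time: 1.8
position: [0.462, -0.1834, 0.4199]
tool_rot: [0.966, 0.259, 0.0, 0.0]
ft_force: [1.2, -0.9, 0.4]
grip_width: 0.0739
grip_force: 0.0
t 1.8 pos [ 0.462  -0.1834  0.4199] q [-0.6   0.17  1.44  0.    1.53  0.44]
dp [126.8, -186.8, -0.2] rv [0.001, -0.0, -0.173] rows 4.5
dp [113.0, -321.7, 164.4] rv [0.1, 0.605, -0.313] rows 4.3
dp [198.5, -350.4, 221.7] rv [0.1, 0.605, -0.313] rows 2.1
```

```bash
python3 -m jog '{"dp":[[127,-187,0],[127,-187,0],[127,-187,0],[127,-187,0],[113,-322,164],[113,-322,164],[113,-322,164],[113,-322,164],[113,-322,164],[113,-322,164]],"delta_rot":[[0,0,-0.17],[0,0,-0.17],[0,0,-0.17],[0.03,0.2,-0.2],[0.1,0.605,-0.313],[0.1,0.605,-0.313],[0.1,0.605,-0.313],[0.1,0.605,-0.313],[0.1,0.605,-0.313],[0.1,0.605,-0.313]],"gripper":[0.7,0.7,0.7,0.7,0.7,0.7,0.7,0.7,0.7,0.7]}' 25
python3 - <<'E'
from h import *
import cv2
plan([(CB+.10*nn,RT),(CB+.008*nn,RT),(CB+.15*nn,RT)])
cv2.imwrite("pics/t2.png",cv2.resize(robot.camera("top")[200:350,140:300,::-1],None,fx=4,fy=4,interpolation=2))
E
```

```text
time: 2.8
position: [0.3918, 0.1529, 0.2524]
tool_rot: [0.87, 0.392, 0.27, -0.128]
ft_force: [-0.5, -0.4, 0.3]
grip_width: 0.0744
grip_force: 0.0
t 2.8 pos [0.3918 0.1529 0.2524] q [-0.34  0.1   2.25  0.88  0.76 -0.26]
dp [46.3, 7.6, 148.1] rv [-0.011, 0.005, -0.004] rows 3.1
dp [46.7, 8.7, 240.0] rv [-0.011, 0.005, -0.004] rows 1.8
dp [46.1, 7.0, 98.1] rv [-0.011, 0.005, -0.004] rows 2.8
```

View pics/t2.png

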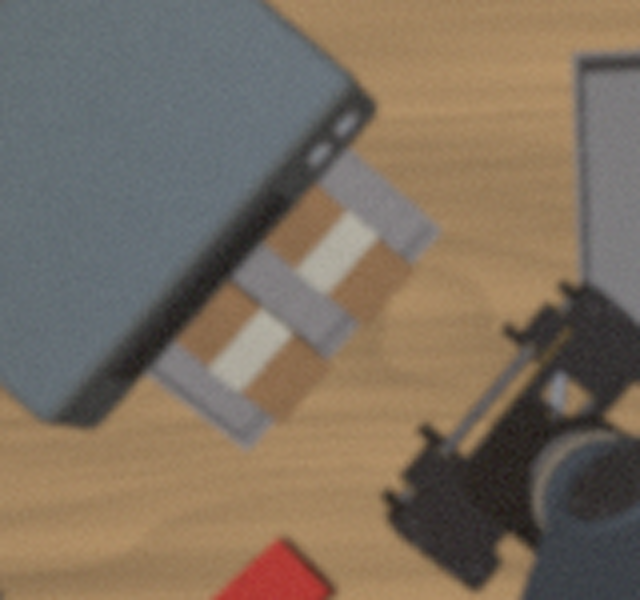

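The hand is tilted and lined up in front of lane B, with the fingers parallel to the tray's front. The tray and cartons are undisturbed. I approach along the normal.

```bash
python3 -m jog '{"dp":[[46,7,98],[46,7,98],[46,7,98],[46,8,140],[46,8,165],[46,8,185],[46,8,190],[46,8,190]],"delta_rot":[[-0.01,0.005,-0.004],[-0.01,0.005,-0.004],[-0.01,0.005,-0.004],[-0.01,0.005,-0.004],[-0.01,0.005,-0.004],[-0.01,0.005,-0.004],[-0.01,0.005,-0.004],[-0.01,0.005,-0.004]],"gripper":[0.7,0.7,0.7,0.7,0.7,0.7,0.7,0.7]}' 25
python3 - <<'E'
from h import *
import cv2
plan([(CB+.008*nn,RT)])
cv2.imwrite("pics/t3.png",cv2.resize(robot.camera("top")[200:350,140:300,::-1],None,fx=4,fy=4,interpolation=2))
E
```

```text
time: 3.65
position: [0.5023, 0.2546, 0.127]
tool_rot: [0.868, 0.392, 0.279, -0.12]
ft_force: [-0.7, 0.3, 0.4]
grip_width: 0.0741
grip_force: 0.0
t 3.65 pos [0.5023 0.2546 0.127 ] q [ 0.03  0.55  2.11  1.52  0.43 -0.66]
dp [-5.2, -10.0, 51.8] rv [0.01, -0.007, 0.004] rows 1.1
```

View pics/t3.png

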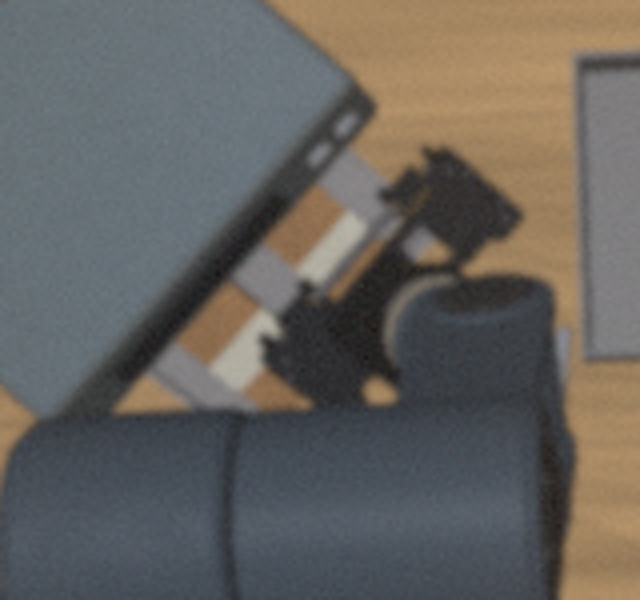

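The fingers hang over carton B's upper part, about 10 mm off sideways because the earlier reading lagged. I correct that while clear and re-check.

```bash
python3 -m jog '{"dp":[[-5,-10,0],[-5,-10,0],[-5,-10,0],[-5,-10,0]],"delta_rot":[[0.01,-0.007,0.004],[0.01,-0.007,0.004],[0.01,-0.007,0.004],[0.01,-0.007,0.004]],"gripper":[0.7,0.7,0.7,0.7]}' 25
python3 - <<'E'
from h import *
plan([(CB+.008*nn,RT)])
E
```

```text
time: 4.1
position: [0.4905, 0.2582, 0.1238]
tool_rot: [0.87, 0.392, 0.273, -0.124]
ft_force: [1.1, 0.4, 0.7]
grip_width: 0.0739
grip_force: 0.0
t 4.1 pos [0.4905 0.2582 0.1238] q [ 0.04  0.55  2.13  1.54  0.43 -0.67]
dp [1.2, 1.8, 52.3] rv [-0.0, 0.002, -0.001] rows 1.0
```

```bash
python3 -m jog '{"dp":[[1,2,15],[1,2,28],[1,2,40],[1,2,48],[1,2,52],[1,2,52]],"delta_rot":[[0,0,0],[0,0,0],[0,0,0],[0,0,0],[0,0,0],[0,0,0]],"gripper":[0.7,0.7,0.7,0.7,0.7,0.7]}' 25
python3 - <<'E'
from h import *
plan([(CB+.008*nn,RT)])
E
```

```text
time: 4.7
position: [0.512, 0.2801, 0.0809]
tool_rot: [0.87, 0.393, 0.273, -0.124]
ft_force: [0.2, -0.4, -0.4]
grip_width: 0.0741
grip_force: 0.0
t 4.7 pos [0.512  0.2801 0.0809] q [ 0.09  0.67  2.08  1.74  0.41 -0.84]
dp [0.7, 0.1, -0.5] rv [-0.001, 0.003, -0.001] rows 0.0
```

No contact. Close the gripper.

```bash
python3 -m jog '{"dp":[[0,0,0],[0,0,0],[0,0,0],[0,0,0],[0,0,0],[0,0,0]],"delta_rot":[[0,0,0],[0,0,0],[0,0,0],[0,0,0],[0,0,0],[0,0,0]],"gripper":[0.3,0.2,0.1,0.1,0.1,0.1]}' 25; python3 -m jog '{"dp":[[0,0,-5],[0,0,-15],[0,0,-30],[0,0,-50],[0,0,-80],[0,0,-110],[0,0,-130],[0,0,-130]],"delta_rot":[[0,0,0],[0,0,0],[0,0,0],[0,0,0],[0,0,0],[0,0,0],[0,0,0],[0,0,0]],"gripper":[0.1,0.1,0.1,0.1,0.1,0.1,0.1,0.1]}' 25
python3 - <<'E'
from h import *
pb=TC-.044*tx-.048*ty
plan([(CB+.20*nn-.07*sx,RT),(pol(.46,5,.42),down(-60)),(pol(.46,-20,.42),down(-90)),(pb+[0,0,.25],RD)])
E
```

```text
time: 5.3
position: [0.5118, 0.28, 0.0815]
tool_rot: [0.87, 0.392, 0.273, -0.124]
ft_force: [-2.3, -1.3, 4.0]
grip_width: 0.0557
grip_force: 25.0
time: 6.1
position: [0.4628, 0.2232, 0.1893]
tool_rot: [0.869, 0.392, 0.274, -0.123]
ft_force: [0.6, 0.4, -2.1]
grip_width: 0.056
grip_force: 24.9
t 6.1 pos [0.4628 0.2232 0.1893] q [-0.05  0.36  2.16  1.18  0.51 -0.36]
dp [-57.4, -0.5, -100.5] rv [0.002, 0.001, 0.0] rows 2.3
dp [16.9, 118.2, -269.2] rv [-0.097, -0.605, 0.314] rows 4.6
dp [-118.6, 229.4, -363.6] rv [-0.256, -0.573, 0.821] rows 4.0
dp [-368.7, 354.5, -330.6] rv [-0.429, -0.505, 1.368] rows 5.6
```

Carton B is held and clear of the tray. Carry it.

```bash
python3 -m jog '{"dp":[[-20,0,-40],[-45,0,-80],[-57,0,-110],[-40,30,-150],[-20,60,-190],[0,90,-230],[17,118,-269],[-20,150,-295],[-60,180,-320],[-100,215,-350],[-119,229,-364],[-119,229,-364]],"delta_rot":[[0,0,0],[0,0,0],[0,-0.05,0.03],[-0.02,-0.15,0.08],[-0.05,-0.3,0.16],[-0.07,-0.45,0.23],[-0.1,-0.605,0.314],[-0.13,-0.6,0.42],[-0.16,-0.595,0.52],[-0.2,-0.585,0.64],[-0.24,-0.577,0.76],[-0.256,-0.573,0.821]],"gripper":[0.1,0.1,0.1,0.1,0.1,0.1,0.1,0.1,0.1,0.1,0.1,0.1]}' 25
python3 - <<'E'
from h import *
pb=TC-.044*tx-.048*ty
plan([(pb+[0,0,.25],RD),(pb+[0,0,.12],RD)])
E
```

```text
time: 7.3
position: [0.4334, -0.1584, 0.4169]
tool_rot: [1.0, -0.001, -0.002, -0.002]
ft_force: [0.4, 0.1, -2.2]
grip_width: 0.0558
grip_force: 24.9
t 7.3 pos [ 0.4334 -0.1584  0.4169] q [-0.59  0.11  1.52  0.    1.52  0.98]
dp [-29.3, 222.2, 166.1] rv [-0.003, 0.005, 0.566] rows 5.6
dp [-28.7, 222.7, 296.1] rv [-0.003, 0.005, 0.566] rows 2.6
```

```bash
python3 -m jog '{"dp":[[-5,40,30],[-10,80,60],[-16,125,95],[-22,170,130],[-27,205,155],[-29,222,166],[-29,222,200],[-29,222,235],[-29,222,260],[-29,222,270],[-29,222,270]],"delta_rot":[[0,0,0.1],[0,0,0.2],[0,0,0.3],[0,0,0.42],[0,0,0.52],[0,0.005,0.566],[0,0.005,0.566],[0,0.005,0.566],[0,0.005,0.566],[0,0.005,0.566],[0,0.005,0.566]],"gripper":[0.1,0.1,0.1,0.1,0.1,0.1,0.1,0.1,0.1,0.1,0.1]}' 25
python3 - <<'E'
from h import *
import cv2
pb=TC-.044*tx-.048*ty
plan([(pb+[0,0,.020],RD)])
cv2.imwrite("pics/s4.png",cv2.resize(robot.camera("side")[90:240,210:370,::-1],None,fx=4,fy=4,interpolation=2))
E
```

```text
time: 8.4
position: [0.4029, -0.3771, 0.1454]
tool_rot: [0.96, -0.279, -0.001, -0.002]
ft_force: [0.2, 0.0, -1.6]
grip_width: 0.0558
grip_force: 24.9
t 8.4 pos [ 0.4029 -0.3771  0.1454] q [-0.96  0.54  1.69  0.    0.92  1.18]
dp [2.1, 2.7, 125.4] rv [-0.004, 0.003, 0.003] rows 2.5
```

View pics/s4.png

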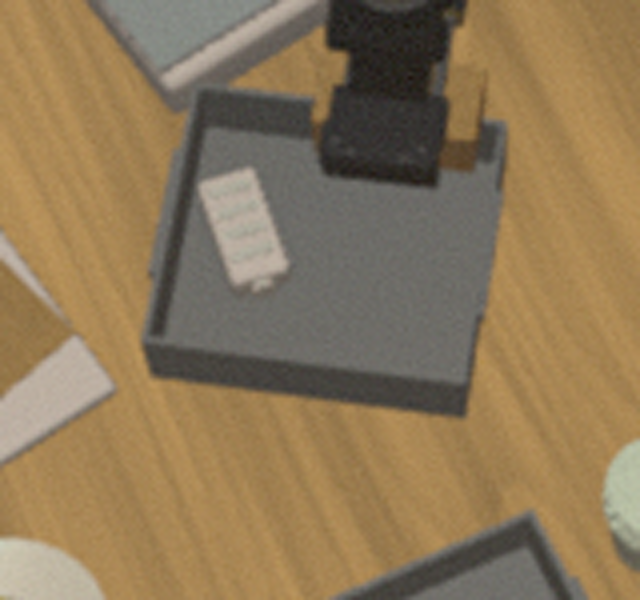

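The carton is level over the tote's free side, square with the walls, and the pack is clear. I lower it.

```bash
python3 -m jog '{"dp":[[2,3,25],[2,3,50],[2,3,75],[2,3,95],[2,3,108],[2,3,116],[2,3,120],[2,3,120]],"delta_rot":[[0,0,0],[0,0,0],[-0.003,0.003,0.003],[-0.003,0.003,0.003],[-0.003,0.003,0.003],[-0.003,0.003,0.003],[-0.003,0.003,0.003],[-0.003,0.003,0.003]],"gripper":[0.1,0.1,0.1,0.1,0.1,0.1,0.1,0.1]}' 25
python3 -m jog '{"dp":[[0,0,2],[0,0,4],[0,0,6],[0,0,8]],"delta_rot":[[0,0,0],[0,0,0],[0,0,0],[0,0,0]],"gripper":[0.1,0.1,0.1,0.1]}'
```

```text
time: 9.25
position: [0.4039, -0.3824, 0.0282]
tool_rot: [0.96, -0.28, 0.002, 0.002]
ft_force: [-0.6, -0.2, -2.5]
grip_width: 0.0556
grip_force: 24.9
time: 9.65
position: [0.4036, -0.3821, 0.02]
tool_rot: [0.96, -0.28, 0.002, 0.002]
ft_force: [-0.3, 0.1, -2.0]
grip_width: 0.0559
grip_force: 24.9
```

```bash
python3 -m jog '{"dp":[[0,0,1],[0,0,2],[0,0,3],[0,0,4]],"delta_rot":[[0,0,0],[0,0,0],[0,0,0],[0,0,0]],"gripper":[0.1,0.1,0.1,0.1]}'
python3 -m jog '{"dp":[[0,0,1],[0,0,2],[0,0,2]],"delta_rot":[[0,0,0],[0,0,0],[0,0,0]],"gripper":[0.1,0.1,0.1]}'
```

```text
time: 10.05
position: [0.4036, -0.3821, 0.0157]
tool_rot: [0.96, -0.28, 0.002, 0.001]
ft_force: [0.7, -0.3, -2.5]
grip_width: 0.0557
grip_force: 24.9
time: 10.35
position: [0.4037, -0.3822, 0.0147]
tool_rot: [0.96, -0.28, 0.002, 0.002]
ft_force: [0.2, 0.5, 5.1]
grip_width: 0.056
grip_force: 24.9
```

Contact. Release and rise.

```bash
python3 -m jog '{"dp":[[0,0,0.5],[0,0,0.5],[0,0,0.5],[0,0,0.5],[0,0,0.5]],"delta_rot":[[0,0,0],[0,0,0],[0,0,0],[0,0,0],[0,0,0]],"gripper":[0.1,0.3,0.6,0.6,0.6]}'
python3 -m jog '{"dp":[[0,0,-10],[0,0,-30],[0,0,-70],[0,0,-120],[0,0,-170],[0,0,-220],[0,0,-270],[0,0,-320],[0,0,-320]],"delta_rot":[[0,0,0],[0,0,0],[0,0,0],[0,0,0],[0,0,0],[0,0,0],[0,0,0],[0,0,0],[0,0,0]],"gripper":[0.6,0.6,0.6,0.6,0.6,0.7,0.7,0.7,0.7]}'
python3 - <<'E'
from h import *
plan([(pol(.46,-20,.42),down(-90)),(pol(.46,5,.42),down(-60)),(CA+.22*nn-.07*sx,RT)])
E
```

```text
time: 10.85
position: [0.4036, -0.3821, 0.0132]
tool_rot: [0.96, -0.28, 0.002, 0.001]
ft_force: [-0.2, 0.9, -0.6]
grip_width: 0.0679
grip_force: 0.0
time: 11.75
position: [0.4052, -0.384, 0.3423]
tool_rot: [0.96, -0.28, 0.009, 0.007]
ft_force: [0.1, -0.6, -0.2]
grip_width: 0.074
grip_force: 0.0
t 11.75 pos [ 0.4052 -0.384   0.3423] q [-0.96  0.31  1.46  0.    1.36  1.18]
dp [-97.4, -204.9, -81.5] rv [0.014, -0.018, -0.568] rows 4.8
dp [-181.7, -385.3, -84.8] rv [0.019, -0.014, -1.091] rows 4.0
dp [-390.8, -443.1, 75.1] rv [0.452, 0.493, -1.361] rows 5.4
```

```bash
python3 -m jog '{"dp":[[-20,-42,-17],[-40,-84,-34],[-60,-125,-50],[-80,-165,-67],[-97,-205,-82],[-118,-250,-83],[-140,-295,-84],[-161,-340,-85],[-182,-385,-85],[-220,-395,-55],[-260,-405,-25],[-300,-418,5]],"delta_rot":[[0,0,-0.11],[0,0,-0.22],[0,0,-0.34],[0,0,-0.45],[0,0,-0.56],[0,0,-0.69],[0,0,-0.82],[0,0,-0.95],[0,0,-1.09],[0.08,0.08,-1.14],[0.16,0.17,-1.19],[0.25,0.27,-1.24]],"gripper":[0.7,0.7,0.7,0.7,0.7,0.7,0.7,0.7,0.7,0.7,0.7,0.7]}'
python3 - <<'E'
from h import *
plan([(CA+.20*nn-.05*sx,RT),(CA+.12*nn,RT)])
E
```

```text
time: 12.95
position: [0.3745, 0.1331, 0.327]
tool_rot: [0.927, 0.333, 0.156, -0.075]
ft_force: [-0.0, 0.7, -1.3]
grip_width: 0.0744
grip_force: 0.0
t 12.95 pos [0.3745 0.1331 0.327 ] q [-0.18 -0.07  2.    0.33  1.03  0.56]
dp [-5.4, -89.7, 95.1] rv [0.039, 0.261, -0.152] rows 2.6
dp [61.4, -102.0, 189.3] rv [0.039, 0.261, -0.152] rows 2.3
```

```bash
python3 -m jog '{"dp":[[-2,-40,45],[-4,-75,80],[-5,-90,95],[-5,-90,95],[-5,-90,95],[-5,-90,95]],"delta_rot":[[0.02,0.1,-0.06],[0.03,0.2,-0.12],[0.039,0.261,-0.152],[0.039,0.261,-0.152],[0.039,0.261,-0.152],[0.039,0.261,-0.152]],"gripper":[0.7,0.7,0.7,0.7,0.7,0.7]}'
python3 - <<'E'
from h import *
plan([(CA+.12*nn,RT),(CA+.065*nn,RT)])
E
```

```text
time: 13.55
position: [0.3377, 0.2202, 0.2402]
tool_rot: [0.871, 0.391, 0.272, -0.123]
ft_force: [0.3, 0.7, 0.5]
grip_width: 0.074
grip_force: 0.0
t 13.55 pos [0.3377 0.2202 0.2402] q [-0.1   0.07  2.35  1.01  0.58 -0.2 ]
dp [40.8, -2.7, 109.5] rv [0.001, 0.005, -0.004] rows 2.3
dp [41.0, -2.8, 164.5] rv [0.001, 0.005, -0.004] rows 1.1
```

```bash
python3 -m jog '{"dp":[[20,-1,40],[41,-3,80],[41,-3,115],[41,-3,145],[41,-3,160],[41,-3,164],[41,-3,164],[41,-3,164]],"delta_rot":[[0,0.005,-0.004],[0,0.005,-0.004],[0,0.005,-0.004],[0,0.005,-0.004],[0,0.005,-0.004],[0,0.005,-0.004],[0,0.005,-0.004],[0,0.005,-0.004]],"gripper":[0.7,0.7,0.7,0.7,0.7,0.7,0.7,0.7]}'
python3 - <<'E'
from h import *
plan([(CA+.008*nn,RT)])
import cv2
cv2.imwrite("pics/t5.png",np.hstack([cv2.resize(robot.camera("top")[225:325,160:260,::-1],(400,400),interpolation=2),cv2.resize(robot.camera("side")[90:200,240:350,::-1],(400,400),interpolation=2)]))
E
```

```text
time: 14.35
position: [0.4202, 0.3174, 0.1298]
tool_rot: [0.869, 0.392, 0.275, -0.123]
ft_force: [-1.5, -0.3, 0.0]
grip_width: 0.0742
grip_force: 0.0
t 14.35 pos [0.4202 0.3174 0.1298] q [ 0.23  0.52  2.22  1.91  0.36 -0.89]
dp [-0.9, -0.2, 58.2] rv [0.002, -0.002, 0.001] rows 1.2
```

View pics/t5.png

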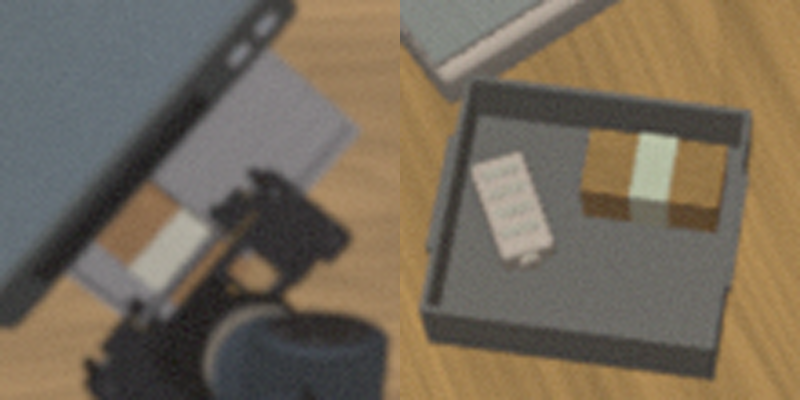

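Carton B lies flat in the tote, clear of the pack. The hand is centred over carton A, with fingers either side. Descend and grip.

```bash
python3 -m jog '{"dp":[[-1,0,15],[-1,0,30],[-1,0,43],[-1,0,53],[-1,0,57],[-1,0,58],[-1,0,58]],"delta_rot":[[0,0,0],[0,0,0],[0,0,0],[0,0,0],[0,0,0],[0,0,0],[0,0,0]],"gripper":[0.7,0.7,0.7,0.7,0.7,0.7,0.7]}'
python3 -m jog '{"dp":[[0,0,0],[0,0,0],[0,0,0],[0,0,0],[0,0,0],[0,0,0]],"delta_rot":[[0,0,0],[0,0,0],[0,0,0],[0,0,0],[0,0,0],[0,0,0]],"gripper":[0.3,0.2,0.1,0.1,0.1,0.1]}' 25
```

```text
time: 15.15
position: [0.441, 0.3417, 0.0811]
tool_rot: [0.869, 0.392, 0.275, -0.123]
ft_force: [-1.0, -0.5, -0.3]
grip_width: 0.0739
grip_force: 0.0
time: 15.75
position: [0.4412, 0.3417, 0.0808]
tool_rot: [0.869, 0.392, 0.275, -0.123]
ft_force: [-0.7, -2.5, 4.1]
grip_width: 0.0557
grip_force: 25.0
```

```bash
python3 -m jog '{"dp":[[0,0,-5],[0,0,-15],[0,0,-30],[0,0,-50],[0,0,-80],[-10,0,-110],[-25,0,-140],[-25,0,-140],[-25,0,-140]],"delta_rot":[[0,0,0],[0,0,0],[0,0,0],[0,0,0],[0,0,0],[0,0,0],[0,0,0],[0,0,0],[0,0,0]],"gripper":[0.1,0.1,0.1,0.1,0.1,0.1,0.1,0.1,0.1]}' 25
python3 - <<'E'
from h import *
plan([(CA+.20*nn-.07*sx,RT),(pol(.46,5,.42),down(-60)),(pol(.46,-20,.42),down(-90))])
E
```

```text
time: 16.65
position: [0.3742, 0.2658, 0.1811]
tool_rot: [0.869, 0.392, 0.275, -0.123]
ft_force: [0.4, -0.0, -1.9]
grip_width: 0.0558
grip_force: 25.0
t 16.65 pos [0.3742 0.2658 0.1811] q [ 0.09  0.33  2.33  1.55  0.4  -0.63]
dp [-31.0, 0.5, -92.4] rv [0.002, -0.0, -0.0] rows 1.9
dp [44.0, 212.8, -260.5] rv [-0.097, -0.606, 0.314] rows 5.6
dp [-91.4, 324.1, -355.2] rv [-0.257, -0.574, 0.82] rows 4.0
```

```bash
python3 -m jog '{"dp":[[-10,5,-35],[-18,12,-70],[-15,30,-105],[0,70,-140],[12,105,-170],[24,140,-200],[35,180,-232],[44,213,-260],[10,240,-284],[-24,268,-308],[-58,296,-332],[-91,324,-355]],"delta_rot":[[0,0,0],[0,-0.03,0.02],[-0.01,-0.1,0.05],[-0.03,-0.22,0.11],[-0.05,-0.34,0.17],[-0.07,-0.45,0.23],[-0.085,-0.55,0.28],[-0.1,-0.605,0.314],[-0.13,-0.6,0.43],[-0.17,-0.594,0.55],[-0.21,-0.585,0.68],[-0.25,-0.575,0.8]],"gripper":[0.1,0.1,0.1,0.1,0.1,0.1,0.1,0.1,0.1,0.1,0.1,0.1]}' 25
python3 -m jog '{"dp":[[0,0,0],[0,0,0]],"delta_rot":[[0,0,0],[0,0,0]],"gripper":[0.1,0.1]}'
python3 - <<'E'
from h import *
pa=TC-.044*tx+.046*ty
plan([(pa+[0,0,.25],RD),(pa+[0,0,.145],RD)])
E
```

```text
time: 17.85
position: [0.4382, -0.0965, 0.4141]
tool_rot: [1.0, 0.01, 0.0, -0.001]
ft_force: [1.2, -0.6, -1.8]
grip_width: 0.056
grip_force: 24.9
time: 18.05
position: [0.4371, -0.0958, 0.4132]
tool_rot: [1.0, 0.01, -0.001, -0.002]
ft_force: [0.2, 1.1, -1.5]
grip_width: 0.0555
grip_force: 25.0
t 18.05 pos [ 0.4371 -0.0958  0.4132] q [-0.47  0.09  1.55  0.    1.5   1.08]
dp [12.5, 205.7, 162.3] rv [-0.004, 0.003, 0.588] rows 5.2
dp [12.7, 206.2, 267.3] rv [-0.004, 0.003, 0.588] rows 2.1
```

```bash
python3 -m jog '{"dp":[[2,35,28],[5,75,60],[7,120,95],[10,160,128],[12,190,150],[12,206,170],[12,206,205],[12,206,235],[12,206,258],[12,206,267],[12,206,267],[12,206,267]],"delta_rot":[[0,0,0.1],[0,0,0.2],[0,0,0.32],[0,0,0.44],[0,0,0.54],[-0.004,0.003,0.588],[-0.004,0.003,0.588],[-0.004,0.003,0.588],[-0.004,0.003,0.588],[-0.004,0.003,0.588],[-0.004,0.003,0.588],[-0.004,0.003,0.588]],"gripper":[0.1,0.1,0.1,0.1,0.1,0.1,0.1,0.1,0.1,0.1,0.1,0.1]}' 25
python3 - <<'E'
from h import *
import cv2
pa=TC-.044*tx+.046*ty
plan([(pa+[0,0,.025],RD)])
cv2.imwrite("pics/s6.png",cv2.resize(robot.camera("side")[90:210,230:350,::-1],(480,480),interpolation=2))
E
```

```text
time: 19.25
position: [0.4545, -0.3002, 0.1476]
tool_rot: [0.96, -0.278, 0.002, 0.001]
ft_force: [-0.6, -0.7, -1.8]
grip_width: 0.0559
grip_force: 25.0
t 19.25 pos [ 0.4545 -0.3002  0.1476] q [-0.79  0.52  1.71 -0.    0.9   1.35]
dp [-1.1, 0.6, 122.5] rv [0.001, -0.005, 0.003] rows 2.5
```

View pics/s6.png

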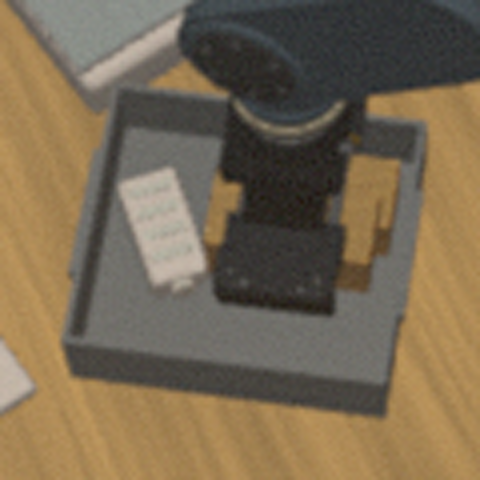

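Carton A hangs level over the free strip beside carton B. By calculation the gap to the pack is about 17 mm. I lower it.

```bash
python3 -m jog '{"dp":[[-1,0,25],[-1,0,50],[-1,0,75],[-1,0,97],[-1,0,111],[-1,0,119],[-1,0,123],[-1,0,126],[-1,0,128],[-1,0,129],[-1,0,129]],"delta_rot":[[0,0,0],[0,-0.005,0.003],[0,-0.005,0.003],[0,-0.005,0.003],[0,-0.005,0.003],[0,-0.005,0.003],[0,-0.005,0.003],[0,-0.005,0.003],[0,-0.005,0.003],[0,-0.005,0.003],[0,-0.005,0.003]],"gripper":[0.1,0.1,0.1,0.1,0.1,0.1,0.1,0.1,0.1,0.1,0.1]}' 25
python3 -m jog '{"dp":[[0,0,1],[0,0,2],[0,0,3],[0,0,3]],"delta_rot":[[0,0,0],[0,0,0],[0,0,0],[0,0,0]],"gripper":[0.1,0.1,0.1,0.1]}'
```

```text
time: 20.4
position: [0.4529, -0.3007, 0.0182]
tool_rot: [0.96, -0.281, -0.001, 0.001]
ft_force: [0.8, -0.6, -1.3]
grip_width: 0.0559
grip_force: 25.0
time: 20.8
position: [0.4527, -0.3005, 0.015]
tool_rot: [0.96, -0.281, -0.001, 0.0]
ft_force: [0.2, -0.1, -0.6]
grip_width: 0.056
grip_force: 24.9
```

```bash
python3 -m jog '{"dp":[[0,0,0.5],[0,0,1],[0,0,1]],"delta_rot":[[0,0,0],[0,0,0],[0,0,0]],"gripper":[0.1,0.1,0.1]}'
```

```text
time: 21.1
position: [0.4527, -0.3005, 0.015]
tool_rot: [0.96, -0.281, -0.001, 0.001]
ft_force: [-1.4, 1.0, 8.1]
grip_width: 0.0557
grip_force: 24.9
```

```bash
python3 -m jog '{"dp":[[0,0,0.3],[0,0,0.3],[0,0,0.3],[0,0,0.3],[0,0,0.3]],"delta_rot":[[0,0,0],[0,0,0],[0,0,0],[0,0,0],[0,0,0]],"gripper":[0.1,0.3,0.6,0.6,0.6]}'
python3 -m jog '{"dp":[[0,0,-10],[0,0,-30],[0,0,-70],[0,0,-120],[0,0,-170],[0,0,-220],[0,0,-270],[-50,-50,-270],[-90,-90,-270],[-130,-130,-270],[-170,-160,-270],[-170,-160,-270]],"delta_rot":[[0,0,0],[0,0,0],[0,0,0],[0,0,0],[0,0,0],[0,0,0],[0,0,0],[0,0,0],[0,0,0],[0,0,0],[0,0,0],[0,0,0]],"gripper":[0.6,0.6,0.6,0.6,0.6,0.6,0.6,0.6,0.6,0.6,0.6,0.6]}'
python3 - <<'E'
from h import *
import cv2
cv2.imwrite("pics/f.png",np.hstack([cv2.resize(robot.camera("top")[130:340,270:510,::-1],(400,350),interpolation=2),cv2.resize(robot.camera("side")[90:300,150:390,::-1],(400,350),interpolation=2)]))
E
```

```text
time: 21.6
position: [0.4527, -0.3005, 0.0134]
tool_rot: [0.96, -0.281, -0.001, 0.0]
ft_force: [-0.2, -0.4, 0.6]
grip_width: 0.0678
grip_force: 0.0
time: 22.8
position: [0.3939, -0.0709, 0.284]
tool_rot: [0.96, -0.28, -0.002, 0.0]
ft_force: [-0.2, 1.0, 0.1]
grip_width: 0.0694
grip_force: 0.0
```

View pics/f.png

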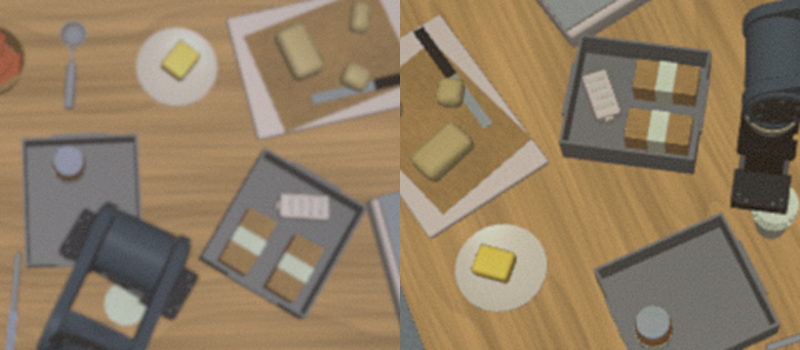

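Both cartons lie flat, side by side in the cold-pack tote. The pack, jar and totes have not moved, and the robot is clear.

```bash
python3 -c "
from rig import robot
print(robot.hand_in())"
```

```text
the job is handed in; nothing more can be done
None
```

Both cartons were set down lying flat with lids up in the tote with the cold pack, with nothing else visibly disturbed, and the job was handed in at about 23 s; no verdict came back.

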